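# Find the high side of a clay roller on its run-out stand

## Task

Slide the gauge in until its plunger rests on the clay roller with the needle at mid-scale, then turn the roller right round so the plunger shows its full swing, low side and high side. Leave the roller standing with its high side against the plunger and let go. Be gentle: never bottom the plunger, push the spindle hard sideways on its sprung centres, or disturb the other things on the table.

Things in the scene. Friction and masses are not known exactly. Their poses are not given: they have to be found in the camera images.
- stand: Grey metal run-out stand fixed to the table, base plate 150 x 320 x 12. Origin on the table under the vertical spindle axis; z up, y from the spindle to the gauge. A 50 wide column stands 64 behind the spindle (-y); from it a bridge 40 wide crosses over the roller, its top 163 above the table.
- roller_mid (a point): Point on the spindle axis, 87 above the table, inside the cream clay roller with two thin blue bands: 64 in diameter, upright between centres, 44 to 130 above the table. It is mounted 3.5 off-centre, in a direction that differs each time.
- axis_top (a point): Point fixed to the stand, on the unloaded spindle axis, 205 above the table, at the grip height of the crank knob.
- knob_mid (a point): Grip point of the crank knob: upright wooden sleeve 18 in diameter, 182 to 226 above the table, this point at 205; 42 from the spindle axis on a flat steel arm, top 180 above the table. It spins on its pin, so it can be led round in a circle without turning the hand. About 2.5 N turns crank and roller together, without end, either way; they stay where left.
- crank (a joint): Angle of crank and roller in rad, growing counter-clockwise seen from above, no end stops; at 0 the knob is on the stand's -x side. The high side meets the plunger at a different crank angle each time.
- post_grip (a point): Grip point on the gauge's post: upright aluminium bar, 16 along the stand's x, 24 along its y, 29 to 129 above the table, at the carriage's end away from the roller; this point is on its centre line at 110. The round dial (62 in diameter, top 113 above the table) is centred 60 from the post on the roller side.
- carriage (a joint): Position of the gauge carriage on its slide in m, 0 = fully back, 0.060 = fully in; it grows as the carriage moves along the stand's -y towards the roller. Stiff slide: about 7 N moves it and it stays where it is left.
- plunger (a joint): How far the gauge's sprung plunger is pressed in, m: 0 = free, 0.020 = bottomed, 0.010 = mid-scale. Light spring, 0.4 N to 1.2 N. The plunger lies along the stand's y, 90 above the table, and points at the spindle axis. As the roller turns it swings by 0.007 in all, a sine of the crank angle, greatest at the high side.
- needle (a joint): The dial's needle, in rad, turning clockwise seen from above, 110 rad per m of plunger: 0 = free, 2.2 = bottomed. The black needle points straight at the roller (stand's -y) at mid-scale (1.1).
- plunger_tip (a point): Foremost point of the plunger's round steel tip (ball 12 in diameter). Along the stand's y it is 60 from the spindle axis when carriage and plunger read 0; when touching, it is about 28.2 from the axis at the roller's low side and 35.2 at its high side, if the crank is not pushed sideways.
- sanding_block: Cork sanding block 45 x 90 x 28 near the stand; leave alone. Origin at the centre of its underside.
- brush: Paint brush about 190 long lying near the stand; leave alone.
- paint_tin: Closed tin, 72 in diameter, 95 high; leave alone. Origin at the centre of its underside.
- tin_lid: Round tin lid, 76 in diameter, 10 thick, lying flat; leave alone.
- clay_dish: Shallow clay dish, 140 in diameter, 30 high; leave alone.
- blue_pot: Round pot, 104 in diameter, 95 high; leave alone.
- clay_duck: Clay bird figure, 76 wide, 112 high; leave alone.
- centre_x (a joint): Sideways give of the spindle along the stand's x, in m. The centres that hold the spindle float on stiff springs: 8 N of side load on the crank knob moves spindle, crank and roller by 1 mm (and so also shifts the plunger); 2 mm is too much. 0 = not loaded.
- centre_y (a joint): The same along the stand's y.

How it is judged:
By the outcome, as a careful person would: the job done as asked, in the order asked, and still so for the second after the job is handed in, with the robot touching nothing.
It also fails if it takes over 72 s, if anything falls off the work surface, if the arm or the gripper's body presses on something with over 40 N, if the wrist force passes 120 N, or if a joint passes its speed limit or range.

## Robot

A 6-joint arm with a two-finger parallel gripper is mounted at the origin on the work surface. World frame = base frame: x ahead of the robot, y to its left, z up, the work surface at z = 0. Lengths are in m, angles in rad, forces in N, time in s.
With the tool pointing down it reaches from about 0.35 to 0.975 m from the base axis. Payload 4.9 kg.
Tool frame: the origin (TCP) lies on the centre line of the jaws, within the pads' length; the fingertips stand manip.tip_reach ahead of it and the grasp point (between the pads) is the TCP (manip.tip_reach is the distance from the TCP to the fingertips, in m); z points along the fingers, y is the line along which they close (so a half turn about z gives the same grasp; the last joint's range is limited). The gripper opens to 85 mm and grips with 20 to 120 N. Pads are 22 mm wide; open, the fingers measure 114 mm over their backs; the gripper's body (76 mm by 85 mm) begins 54 mm behind the grasp point. The pads swing forward as they close: fully open they stand 13 mm farther back than shut.
Start: joints at [-1.363, 0.053, 1.613, -0, 1.476, -0.119], TCP at [0.201, -0.592, 0.25] pointing down, gripper open.
Joint ranges: [-3.01, 3.01], [-1.01, 2.22], [0.06, 2.58], [-1.02, 4.17], [0.09, 2.62], [-3.14, 3.14]. Speed limits (rad/s): [2.57, 2.57, 3.14, 3.14, 3.14, 3.14].

## Interface

Orientations are given as a unit quaternion [w, x, y, z].
In Python, from plant import manip gives the robot as it stands. The module is installed in compiled form; this text tells all that it offers.
- The arm moves only by the tool move_arm, never from a script. Its argument "rows" is a list of rows, each a list of 7 numbers: the shift along the tool's x, y, z in cm, then the turn, a rotation vector about the tool's x, y, z in degrees, then the opening, from -1 (shut) to 1 (fully open). In form: [[tx, ty, tz, ax, ay, az, jaw], ...]. A call has 1 to 20 rows; each row shifts and turns the commanded pose from where the row before left it, along the tool's axes as they then stand; what a row does not reach is not made up. A row lasts 1/12 s, in which the tool goes at most 41.7 mm and 7.16 degrees, less where a joint would pass 70% of its speed; a pose out of reach is approached as far as the arm can. A call is refused whole if a number of a shift passes 4.17 or a number of a turn 7.16, either way. A call with a gripper value outside its range is refused whole. The fingers move at their own pace and stop on an object; the grip force is fixed at half the most. Time passes only in rows, so rows that do not move let the fingers close. It gives the time, the measured TCP pose, the force, the opening and the grip force at its end, in the units of the state.
- manip.state(): the state, without advancing time (a new reading comes with each control period).
- manip.grab_frame(name): name is "scene" or "top" or "wrist"; returns a dict with "img" (400x640x3 uint8, blue, green, red), "mtx" (3x3 intrinsics, pixels), "R" (3x3) and "t" (3): a world point X has camera coordinates R X + t. Camera axes: x right, y down, z forward; pixel columns grow to the right and rows downward; lengths in m; the calibration is good to about 2 mm. A picture is of the moment at which its call begins. There is no depth.
- manip.job_done(): hands the job in; it is judged then, once.
The state is a dict: "time": time; "joint_pos": joint angles; "joint_vel": joint speeds; "joint_efforts": joint torques, N m; "tool_pos": TCP position; "tool_rot": TCP orientation; "contact_force": force on the tool from outside, world axes, zero at the start; "ft_torque": the same for the moment, N m; "gripper_width": opening from 0.0 (shut) to 1.0 (fully open); "grasp_force": force on a finger pad.
Only numpy, scipy, OpenCV 4.12 (cv2) and the standard library are available. Lean on these libraries where they do the work, as an engineer would, in place of code of your own. Each camera call takes 0.05 s, during which the arm holds its last target. There are 200 camera calls.

## Working session

There is one attempt and no reset: what is moved stays moved. The work goes in short steps, Python scripts to look and compute and a tool call to move; the robot and the scene stay as the last step left them, time stands still between calls to the robot, and variables do not carry over. Pictures are saved under pics/ and viewed, at most 10 in all, crops included, and the job is handed in when it is done.

Besides the shell and the picture viewer there is one more tool, called after "Call:" in YAML: its name, and indented under it one key for each argument. move_arm: Moves the arm, as the interface text tells. Its arguments: {"type":"object","properties":{"rows":{"type":"array","items":{"type":"array","items":{"type":"number"}}}},"required":["rows"]}

```bash
mkdir -p pics; python3 - <<'E'
from plant import manip
import cv2,numpy as np,pickle
fs={n:manip.grab_frame(n) for n in("scene","top")}
pickle.dump(fs,open("f0.pkl","wb"))
for n,f in fs.items():
    cv2.imwrite(f"pics/{n}0.png",f["img"]); print(n,f["mtx"].round(1).tolist(),(-f["R"].T@f["t"]).round(3),f["R"].round(3).tolist())
print(manip.state(),manip.tip_reach)
E
```

```text
scene [[384.7, 0.0, 325.1], [0.0, 384.7, 208.4], [0.0, 0.0, 1.0]] [1.383 0.03  0.737] [[-0.004, 1.0, 0.015], [0.572, 0.014, -0.82], [-0.82, 0.005, -0.572]]
top [[484.4, 0.0, 322.2], [0.0, 484.4, 203.6], [0.0, 0.0, 1.0]] [0.394 0.016 1.419] [[0.008, -1.0, 0.015], [-0.994, -0.01, -0.109], [0.109, -0.014, -0.994]]
{'time': 0.1, 'joint_pos': array([-1.36297604e+00,  5.32549631e-02,  1.61414611e+00,  2.69677167e-06,
        1.47602518e+00, -1.18996129e-01]), 'joint_vel': array([ 5.71428496e-04,  2.24698218e-05, -3.12978449e-03,  6.55242306e-04,
       -5.86838741e-04,  1.07797481e-03]), 'joint_efforts': array([ 1.27515568e-04, -3.94899738e+01, -3.71363139e+01, -1.80286415e-04,
        3.88847271e-03, -1.30332660e-05]), 'tool_pos': array([ 0.20053652, -0.59139393,  0.2492145 ]), 'tool_rot': array([-9.15956802e-04,  9.86678168e-01,  1.62681753e-01, -3.93627681e-05]), 'contact_force': array([-0.63383624, -0.08686179, -0.45948649]), 'ft_torque': array([-0.04427238,  0.0134674 ,  0.02966265]), 'grasp_force': 0.0, 'gripper_width': 0.9990235261582603} 0.019
```

View pics/top0.png

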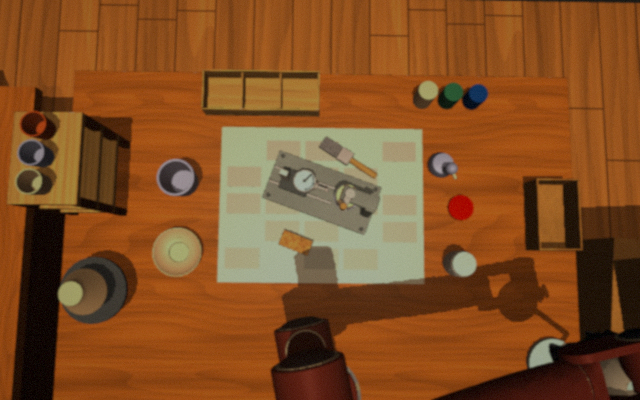

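View pics/scene0.png

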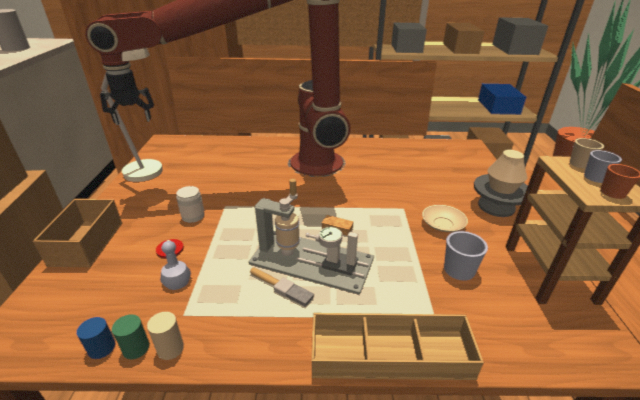

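The top view shows the stand from about (263,195) to (380,210), with the dial at (304,180), the knob and spindle near (345,190), and the post near (283,172). The scene view shows the knob at (293,187) and the post at (352,247). I'll enlarge both crops.

```bash
python3 - <<'E'
import cv2,pickle,numpy as np
fs=pickle.load(open("f0.pkl","rb"))
a=fs["top"]["img"][140:245,255:390]; b=fs["scene"]["img"][170:295,240:385]
r=lambda i,s:cv2.convertScaleAbs(cv2.resize(i,None,fx=s,fy=s,interpolation=cv2.INTER_CUBIC),alpha=1.3,beta=20)
A=r(a,5.5);B=r(b,4);
cv2.imwrite("pics/topc.png",A);cv2.imwrite("pics/scc.png",B);print(A.shape,B.shape)
E
```

```text
(578, 742, 3) (500, 580, 3)
```

View pics/topc.png

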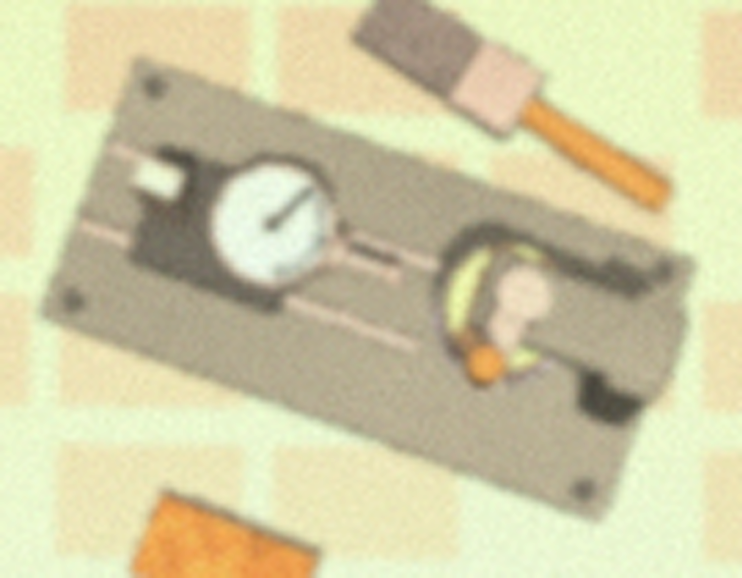

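View pics/scc.png

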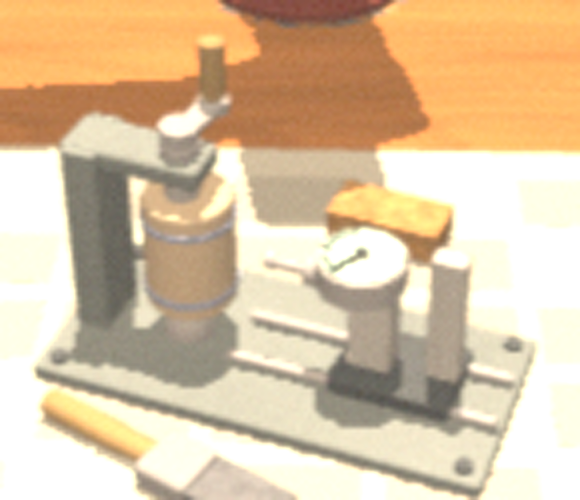

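The crops show the plate corners, the post top (top crop 160,177; scene crop 451,255), the dial centre (270,222; 362,255) and the knob (487,360; 211,40). I'll triangulate these.

```bash
cat > h.py <<'E'
import numpy as np,cv2,pickle
def ray(f,uv):
    d=f["R"].T@np.linalg.solve(f["mtx"],[*uv,1.]); return -f["R"].T@f["t"],d/np.linalg.norm(d)
def onz(f,uv,z):
    o,d=ray(f,uv); return o+d*(z-o[2])/d[2]
def tri(rs):
    A=sum(np.eye(3)-np.outer(d,d) for o,d in rs); b=sum((np.eye(3)-np.outer(d,d))@o for o,d in rs)
    p=np.linalg.solve(A,b); return p,[np.linalg.norm(np.cross(p-o,d)) for o,d in rs]
def proj(f,X):
    c=f["R"]@np.array(X)+f["t"]; q=f["mtx"]@c; return q[:2]/q[2]
E
python3 - <<'E'
from h import *
fs=pickle.load(open("f0.pkl","rb"));T,S=fs["top"],fs["scene"]
tp=lambda u,v:(255+(u+.5)/5.5-.5,140+(v+.5)/5.5-.5); sp=lambda u,v:(240+(u+.5)/4-.5,170+(v+.5)/4-.5)
C=np.array([onz(T,tp(*p),.012) for p in((138,58),(45,318),(603,520),(695,258))])
print(C.round(4),[round(np.linalg.norm(C[i]-C[i-1]),4) for i in range(4)])
c=C.mean(0); yv=(C[0]+C[1]-C[2]-C[3])[:2]; yv/=np.linalg.norm(yv); print("centre",c,"y dir",yv,np.degrees(np.arctan2(yv[1],yv[0])))
xv=np.array([yv[1],-yv[0]])
for n,t,s in(("post",(160,177),(451,255)),("dial",(270,222),(362,255)),("knobtop",(487,360),(211,40)),("cap",(522,293),(179,124))):
    p,e=tri([ray(T,tp(*t)),ray(S,sp(*s))]); print(n,p.round(4),np.round(e,4),"st frame rel plate centre",(p[:2]-c[:2])@xv,(p[:2]-c[:2])@yv)
for q in((38,365),(478,485),(533,340)): print(onz(S,sp(*q),.012).round(4))
for n,t,z in(("post",(160,177),.129),("dial",(270,222),.113),("knob",(487,360),.226),("cap",(522,293),.2)):
    p=onz(T,tp(*t),z); print(n,p.round(4),(p[:2]-c[:2])@xv,(p[:2]-c[:2])@yv)
E
```

```text
[[ 0.7065  0.1237  0.012 ]
 [ 0.5653  0.1705  0.012 ]
 [ 0.4608 -0.1263  0.012 ]
 [ 0.6012 -0.1757  0.012 ]] [np.float64(0.3173), np.float64(0.1488), np.float64(0.3146), np.float64(0.1488)]
centre [ 0.58344259 -0.00195513  0.012     ] y dir [0.33208907 0.94324803] 70.60437725135424
post [0.6212 0.104  0.1302] [0.0012 0.0012] st frame rel plate centre 0.00040394936572180073 0.11242076519568246
dial [0.602  0.0492 0.1139] [0.0001 0.0001] st frame rel plate centre 0.0004888015390628296 0.05440330481987095
knobtop [ 0.5222 -0.0514  0.2266] [0.0009 0.0009] st frame rel plate centre -0.04136654246576555 -0.06702306145181881
cap [ 0.5583 -0.0705  0.1849] [0.0005 0.0005] st frame rel plate centre -0.0009352784805106394 -0.07295303331731863
[ 0.5999 -0.1709  0.012 ]
[0.705  0.1241 0.012 ]
[0.5675 0.1724 0.012 ]
post [0.6213 0.1029 0.129 ] 0.0008978273194502687 0.11144905243268424
dial [0.6021 0.0491 0.113 ] 0.0006612144247128277 0.05434564299339893
knob [ 0.5223 -0.0524  0.226 ] -0.040951043003752075 -0.06785689484205255
cap [ 0.5564 -0.0699  0.2   ] -0.002973400278350833 -0.07309668403740281
```

Call:
move_arm:
  rows:
    - [0,0,-1,0,0,-6.5,1]
    - [0,0,-1,0,0,-6.5,1]
    - [0,0,-1,0,0,-6.5,1]
    - [0,0,-1,0,0,-6.5,1]
    - [0,0,-1,0,0,-6.5,1]
    - [0,0,-1,0,0,-6.5,1]
    - [0,0,-1,0,0,-6.5,1]
    - [0,0,-1,0,0,-6.4,1]
    - [2,0.4,0,0,0,0,1]
    - [3.5,0.7,0,0,0,0,1]
    - [3.5,0.7,0,0,0,0,1]
    - [3.5,0.7,0,0,0,0,1]
    - [3.5,0.7,0,0,0,0,1]

```text
time: 1.18
tool_pos: [0.2843, -0.45, 0.3295]
tool_rot: [-0.001, 0.816, 0.578, 0.0]
contact_force: [0.8, 0.4, -0.1]
gripper_width: 0.999
grasp_force: 0.0
```

Call:
move_arm:
  rows:
    - [3.5,0.7,0,0,0,0,1]
    - [3.5,0.7,0,0,0,0,1]
    - [3.5,0.7,0,0,0,0,1]
    - [3.5,0.7,0,0,0,0,1]
    - [3.5,0.7,0,0,0,0,1]
    - [3.5,0.7,0,0,0,0,1]
    - [3.5,0.7,0,0,0,0,1]
    - [3.5,0.7,0,0,0,0,1]
    - [3.5,0.8,0,0,0,0,1]
    - [3.5,0.8,0,0,0,0,1]
    - [3.5,0.8,0,0,0,0,1]
    - [3.5,0.8,0,0,0,0,1]
    - [3.5,0.8,0,0,0,0,1]
    - [3.5,0.8,0,0,0,0,1]
    - [2,0.5,0,0,0,0,1]
    - [0,0,0,0,0,0,1]
    - [0,0,0,0,0,0,1]

```text
time: 2.6
tool_pos: [0.5559, -0.0058, 0.3295]
tool_rot: [-0.0, 0.815, 0.579, -0.001]
contact_force: [0.5, 0.9, -0.3]
gripper_width: 0.998
grasp_force: 0.0
```

```bash
python3 - <<'E'
from plant import manip
from h import *
f=manip.grab_frame("wrist");pickle.dump((f,manip.state()),open("w1.pkl","wb"));cv2.imwrite("pics/w1.png",f["img"])
s=manip.state();print(s["time"],s["tool_pos"],s["tool_rot"],s["contact_force"],-f["R"].T@f["t"],f["R"].round(3).tolist(),f["mtx"][0])
for P in([.621,.104,.129],[.602,.049,.113],[.522,-.052,.226],[.558,-.07,.185]): print(proj(f,P))
E
```

```text
2.65 [ 0.55562103 -0.00666188  0.32968346] [-2.66706846e-04  8.15852796e-01  5.78259230e-01 -6.38431350e-04] [-0.50952491 -0.17118051  0.15578595] [0.58366073 0.07216807 0.45273139] [[0.944, -0.33, -0.002], [-0.312, -0.894, 0.322], [-0.108, -0.303, -0.947]] [275.57146152   0.         323.95306304]
[347.79007197  65.88831444]
[345.50897746 122.07998068]
[305.99940859 262.57760915]
[345.24010251 246.69424304]
```

View pics/w1.png

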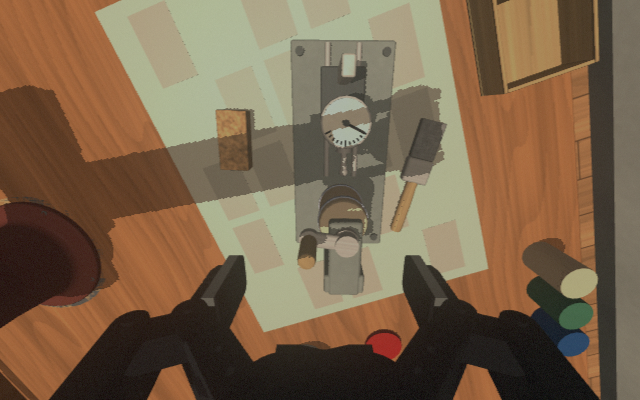

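The wrist view shows the post top at (348,65), the dial at (346,121), the cap at (346,245) and the knob at (307,262). All are within 2 px of the triangulated positions. I'll go over the post with the hand turned half round, so the wrist camera hangs over the dial.

Call:
move_arm:
  rows:
    - [2,0.5,0,0,0,0,1]
    - [3,0.6,0,0,0,0,1]
    - [3,0.6,0,0,0,0,1]
    - [3,0.6,0,0,0,0,1]
    - [1.6,0.2,0,0,0,0,1]
    - [0,0,0.5,0,0,-7.1,1]
    - [0,0,0.5,0,0,-7.1,1]
    - [0,0,0.5,0,0,-7.1,1]
    - [0,0,0.5,0,0,-7.1,1]
    - [0,0,0.5,0,0,-7.1,1]
    - [0,0,0.5,0,0,-7.1,1]
    - [0,0,0.5,0,0,-7.1,1]
    - [0,0,0.5,0,0,-7.1,1]
    - [0,0,0.5,0,0,-7.1,1]
    - [0,0,0.5,0,0,-7.1,1]

```text
time: 3.9
tool_pos: [0.6209, 0.1023, 0.2802]
tool_rot: [-0.0, 0.327, 0.945, -0.0]
contact_force: [-0.4, -0.1, 0.1]
gripper_width: 0.997
grasp_force: 0.0
```

Call:
move_arm:
  rows:
    - [0,0,0.5,0,0,-7.1,1]
    - [0,0,0.5,0,0,-7.1,1]
    - [0,0,0.5,0,0,-7.1,1]
    - [0,0,0.5,0,0,-7.1,1]
    - [0,0,0.5,0,0,-7.1,1]
    - [0,0,0.5,0,0,-7.1,1]
    - [0,0,0.5,0,0,-7.1,1]
    - [0,0,0.5,0,0,-7.1,1]
    - [0,0,0.5,0,0,-7.1,1]
    - [0,0,0.5,0,0,-7.1,1]
    - [0,0,0.5,0,0,-7.1,1]
    - [0,0,0.5,0,0,-7.1,1]
    - [0,0,0.5,0,0,-7.1,1]
    - [0,0,0.5,0,0,-7.1,1]
    - [0,0,0.5,0,0,-7.1,1]
    - [0,0,0,0,0,-2.5,1]
    - [0,0,0,0,0,0,1]
    - [0,0,0,0,0,0,1]

```text
time: 5.4
tool_pos: [0.6211, 0.1028, 0.2054]
tool_rot: [-0.0, -0.577, 0.817, -0.0]
contact_force: [-0.3, -0.0, 0.3]
gripper_width: 1.003
grasp_force: 0.0
```

```bash
python3 - <<'E'
from plant import manip
from h import *
f=manip.grab_frame("wrist");s=manip.state();pickle.dump((f,s),open("w2.pkl","wb"))
cv2.imwrite("pics/w2.png",f["img"])
print(s["time"],s["tool_pos"],s["tool_rot"],2*np.degrees(np.arctan2(s["tool_rot"][2],s["tool_rot"][1])),s["joint_pos"],-f["R"].T@f["t"])
for P in([.621,.104,.129],[.602,.049,.113],[.522,-.052,.226],[.558,-.07,.185]): print(proj(f,P))
E
```

```text
5.45 [0.62125519 0.10298465 0.20559378] [ 3.81339746e-05 -5.77038774e-01  8.16716738e-01 -1.50941896e-04] 250.48506927907704 [ 4.62616242e-02  9.39773172e-02  1.64497302e+00 -2.16323073e-04
  1.40241545e+00 -2.75469501e+00] [0.59378642 0.02480808 0.32881605]
[324.9769573  220.92818592]
[324.37106332 143.16025955]
[ 497.98846047 -313.80185846]
[ 329.31834034 -176.06675661]
```

View pics/w2.png

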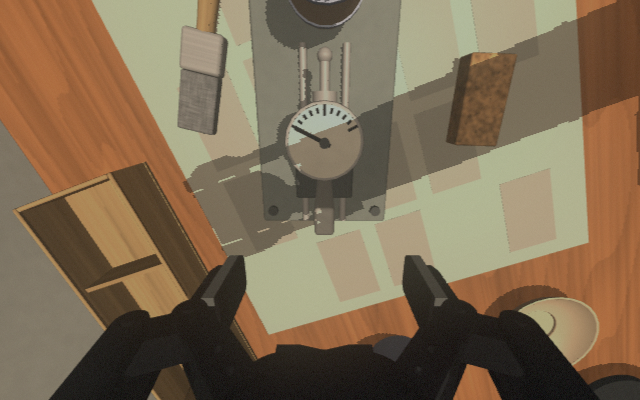

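The wrist view shows the post top at (325,221) as predicted, with the dial at (324,143), the tip at (325,55) and the needle up-left at zero. The hand is aligned, so I'll descend and grip.

Call:
move_arm:
  rows:
    - [0,0,1,0,0,0,1]
    - [0,0,1,0,0,0,1]
    - [0,0,1,0,0,0,1]
    - [0,0,1,0,0,0,1]
    - [0,0,1,0,0,0,1]
    - [0,0,1,0,0,0,1]
    - [0,0,1,0,0,0,1]
    - [0,0,1,0,0,0,1]
    - [0,0,1,0,0,0,1]
    - [0,0,0.5,0,0,0,1]
    - [0,0,0,0,0,0,0]
    - [0,0,0,0,0,0,-0.5]
    - [0,0,0,0,0,0,-0.8]
    - [0,0,0,0,0,0,-1]
    - [0,0,0,0,0,0,-1]
    - [0,0,0,0,0,0,-1]
    - [0,0,0,0,0,0,-1]
    - [0,0,0,0,0,0,-1]

```text
time: 6.95
tool_pos: [0.6217, 0.104, 0.1112]
tool_rot: [0.0, -0.578, 0.816, -0.0]
contact_force: [-0.5, 0.9, 4.3]
gripper_width: 0.18
grasp_force: 60.6
```

```bash
cat > needle.py <<'E'
from h import *
def needle(f,C,Yst,rad=.026):
    """needle reading (rad) : C dial centre world, Yst unit stand-y (xy). rectifies dial disc to 400px, stand -y up."""
    y=np.array([*Yst,0]); x=np.array([Yst[1],-Yst[0],0]); L=.034
    # seen from above with -y up: right = -x
    W=[C+L*(-sx*x+sy*y) for sx,sy in((-1,-1),(1,-1),(1,1),(-1,1))]
    H=cv2.getPerspectiveTransform(np.float32([proj(f,w) for w in W]),np.float32([[0,0],[400,0],[400,400],[0,400]]))
    g=cv2.warpPerspective(f["img"],H,(400,400),flags=cv2.INTER_CUBIC)
    p=cv2.warpPolar(cv2.cvtColor(g,cv2.COLOR_BGR2GRAY),(200,720),(200,200),200,cv2.WARP_POLAR_LINEAR)
    return g,p
E
python3 - <<'E'
from plant import manip
from needle import *
s=manip.state();print(s["time"],s["tool_pos"],s["contact_force"],s["gripper_width"],s["grasp_force"])
f=manip.grab_frame("wrist");pickle.dump((f,s),open("w3.pkl","wb"))
f2=pickle.load(open("w2.pkl","rb"))[0]
Y=np.array([.3321,.9432]);C=np.array([.602,.0492,.113])
g,p=needle(f,C,Y);g2,_=needle(f2,C,Y)
cv2.imwrite("pics/w3.png",np.hstack([cv2.resize(f["img"],None,fx=.6,fy=.6)[:240],cv2.resize(g,(240,240))]))
E
```

```text
6.95 [0.62169462 0.10398019 0.11118762] [-0.54025387  0.89789135  4.2692641 ] 0.18009094195333297 60.63045144081116
```

View pics/w3.png

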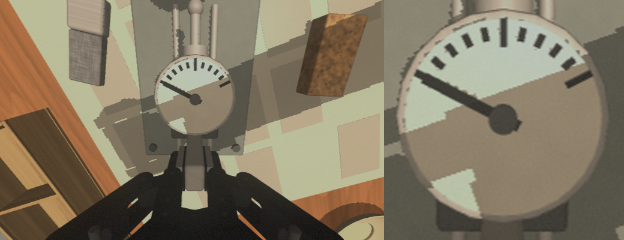

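The post is gripped, and the dial is rectified and well centred (503,119), with the needle reading about 0. I'll slide in about 30 mm and read it.

Call:
move_arm:
  rows:
    - [0.2,0,0,0,0,0,-1]
    - [0.3,0,0,0,0,0,-1]
    - [0.3,0,0,0,0,0,-1]
    - [0.3,0,0,0,0,0,-1]
    - [0.3,0,0,0,0,0,-1]
    - [0.3,0,0,0,0,0,-1]
    - [0.3,0,0,0,0,0,-1]
    - [0.3,0,0,0,0,0,-1]
    - [0.3,0,0,0,0,0,-1]
    - [0.2,0,0,0,0,0,-1]
    - [0.2,0,0,0,0,0,-1]
    - [0,0,0,0,0,0,-1]
    - [0,0,0,0,0,0,-1]

```text
time: 8.08
tool_pos: [0.6121, 0.0771, 0.1112]
tool_rot: [0.002, -0.578, 0.816, 0.001]
contact_force: [1.0, 5.1, 2.9]
gripper_width: 0.182
grasp_force: 60.7
```

```bash
cat >> needle.py <<'E'
def angle(g):
    """needle reading in rad: darkest spoke (vs. local) r 35..120 px of 400-px patch, pointing up = 1.1"""
    g=cv2.cvtColor(g,cv2.COLOR_BGR2GRAY).astype(float)
    p=cv2.warpPolar(g,(200,1440),(200,200),200,cv2.WARP_POLAR_LINEAR+cv2.INTER_LINEAR) # rows: angle cw from +x(right)
    a=p[:,35:115]; d=np.minimum(np.roll(a,60,0),np.roll(a,-60,0))-a   # darker than both sides at 15 deg
    s=cv2.GaussianBlur(np.clip(d,0,60).mean(1)[:,None],(1,41),0,borderType=cv2.BORDER_REPLICATE)[:,0]
    th=(np.arange(1440)/1440*360+90+180)%360-180   # deg clockwise from up
    s[np.abs(th)>80]=0
    i=s.argmax(); w=np.clip(s-.5*s[i],0,None)*(np.abs(th-th[i])<12); return 1.1+np.radians((w*th).sum()/w.sum()), s[i]
def read(name,C,Y=(.3321,.9432)):
    from plant import manip
    f=manip.grab_frame(name); g,_=needle(f,np.array(C),Y); return f,g,angle(g)
E
python3 - <<'E'
from needle import *
from plant import manip
f,s=pickle.load(open("w3.pkl","rb")); t0=s["tool_pos"]
C0=np.array([.602,.0492,.113]); print(angle(needle(f,C0,(.3321,.9432))[0]))
s=manip.state();d=s["tool_pos"]-t0;d[2]=0;f,g,a=read("wrist",C0+d);print(s["time"],d,np.linalg.norm(d),s["contact_force"],a)
cv2.imwrite("pics/n4.png",g)
E
```

```text
(np.float64(0.027180212019445982), np.float64(56.80530106180859))
8.0833 [-0.00962782 -0.02686443  0.        ] 0.028537561543585162 [1.03727397 5.09411886 2.94799073] (np.float64(0.7290491216684715), np.float64(58.287328593696714))
```

Call:
move_arm:
  rows:
    - [0.1,0,0,0,0,0,-1]
    - [0.1,0,0,0,0,0,-1]
    - [0.1,0,0,0,0,0,-1]
    - [0.05,0,0,0,0,0,-1]
    - [0,0,0,0,0,0,-1]
    - [0,0,0,0,0,0,-1]

```text
time: 8.63
tool_pos: [0.611, 0.0741, 0.1112]
tool_rot: [0.002, -0.578, 0.816, 0.001]
contact_force: [2.1, 7.2, 3.0]
gripper_width: 0.183
grasp_force: 60.7
```

```bash
cat > rd.py <<'E'
from needle import *
from plant import manip
s0=pickle.load(open("w3.pkl","rb"))[1]; C0=np.array([.602,.0492,.113])
s=manip.state();d=s["tool_pos"]-s0["tool_pos"];d[2]=0;f,g,a=read("wrist",C0+d);print(s["time"],d,np.linalg.norm(d),s["contact_force"],a)
cv2.imwrite("pics/n5.png",np.hstack([cv2.resize(f["img"],None,fx=.6,fy=.6)[:240],cv2.resize(g,(240,240))]))
E
python3 rd.py
```

```text
8.6333 [-0.01069115 -0.02984962  0.        ] 0.03170647815826202 [2.14547907 7.16086842 2.9856497 ] (np.float64(1.0741433270669551), np.float64(58.46228121879362))
```

View pics/n5.png

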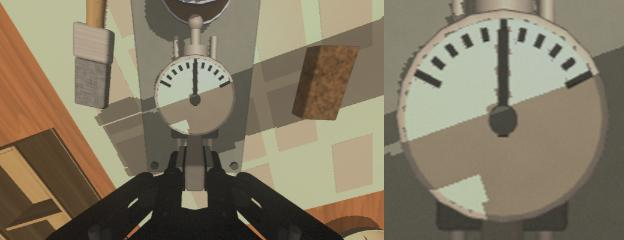

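The needle stands straight up at mid-scale (503,60), reading about 1.08. I'll release, rise, and move over the knob with the hand turned so the jaws close tangentially.

Call:
move_arm:
  rows:
    - [0,0,0,0,0,0,-0.4]
    - [0,0,0,0,0,0,0.2]
    - [0,0,0,0,0,0,1]
    - [0,0,0,0,0,0,1]
    - [0,0,0,0,0,0,1]
    - [0,0,-1,0,0,0,1]
    - [0,0,-2,0,0,0,1]
    - [0,0,-3,0,0,0,1]
    - [0,0,-3,0,0,0,1]
    - [0,0,-3,0,0,0,1]
    - [0,0,-3,0,0,0,1]
    - [0,0,-2,0,0,0,1]
    - [0,0,0,0,0,0,1]
    - [0,0,0,0,0,0,1]

```text
time: 9.85
tool_pos: [0.611, 0.0722, 0.2828]
tool_rot: [0.002, -0.578, 0.816, -0.001]
contact_force: [-0.1, 0.4, -0.5]
gripper_width: 0.999
grasp_force: 0.0
```

```bash
python3 rd.py; python3 - <<'E'
from plant import manip
from h import *
s=manip.state();print(s["tool_pos"],s["contact_force"])
f=manip.grab_frame("wrist")
for P in([.5223,-.0522,.226],[.558,-.07,.185]): print(proj(f,P))
E
```

```text
9.85 [-0.01073367 -0.03174832  0.        ] 0.03351369422969853 [-0.11481811  0.40498669 -0.53902673] (np.float64(1.1204701665375791), np.float64(59.64861058986436))
[0.61008253 0.07226682 0.28041692] [-0.82346907  0.21923682 -0.93806726]
[401.89321299 -17.67673649]
[ 3.27270178e+02 -1.49917083e-01]
```

Call:
move_arm:
  rows:
    - [2,0.6,0,0,0,0,1]
    - [3.2,0.9,0,0,0,0,1]
    - [3.2,0.9,0,0,0,0,1]
    - [3.2,0.9,0,0,0,0,1]
    - [3.2,0.9,0,0,0,0,1]
    - [0,0,0,0,0,7,1]
    - [0,0,0,0,0,7,1]
    - [0,0,0,0,0,7,1]
    - [0,0,0,0,0,7,1]
    - [0,0,0,0,0,7,1]
    - [0,0,0,0,0,7,1]
    - [0,0,0,0,0,7,1]
    - [0,0,0,0,0,7,1]
    - [0,0,0,0,0,7,1]
    - [0,0,0,0,0,7,1]
    - [0,0,0,0,0,7,1]
    - [0,0,0,0,0,7,1]
    - [0,0,0,0,0,6,1]
    - [0,0,0,0,0,0,1]
    - [0,0,0,0,0,0,1]

```text
time: 11.62
tool_pos: [0.5207, -0.0532, 0.2783]
tool_rot: [-0.002, 0.167, 0.986, 0.0]
contact_force: [0.7, 0.2, 1.1]
gripper_width: 1.0
grasp_force: 0.0
```

```bash
python3 - <<'E'
from plant import manip
from h import *
f=manip.grab_frame("wrist");s=manip.state();pickle.dump((f,s),open("w6.pkl","wb"));cv2.imwrite("pics/w6.png",f["img"])
print(s["time"],s["tool_pos"],np.degrees(2*np.arctan2(s["tool_rot"][2],s["tool_rot"][1])),s["contact_force"],s["joint_pos"][5],-f["R"].T@f["t"])
for P in([.5223,-.0522,.226],[.558,-.07,.185],[.591,.019,.113]): print(proj(f,P))
E
```

```text
11.6667 [ 0.52089214 -0.05320863  0.27871466] 160.76975826591757 [-0.15974094  0.8503361   0.19724345] -1.479145640315627 [ 0.44337263 -0.02614778  0.40196737]
[325.9500708  234.18895832]
[319.84080238 254.90856466]
[404.15796987 224.64488293]
```

View pics/w6.png

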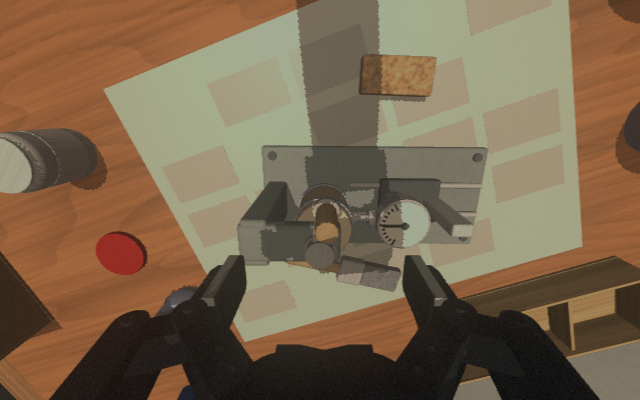

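The wrist view shows the knob top at (326,232) as predicted, the cap at (320,255) and the dial at (405,224). Gripping and slide geometry put the axis at (0.5597, −0.0708), which makes the knob radius 42.1 mm and agrees with the text. I'll descend and grip the knob.

Call:
move_arm:
  rows:
    - [-0.1,0.16,1,0,0,0,1]
    - [0,0,1,0,0,0,1]
    - [0,0,1,0,0,0,1]
    - [0,0,1,0,0,0,1]
    - [0,0,1,0,0,0,1]
    - [0,0,1,0,0,0,1]
    - [0,0,1,0,0,0,1]
    - [0,0,0,0,0,0,0.2]
    - [0,0,0,0,0,0,-0.2]
    - [0,0,0,0,0,0,-0.4]
    - [0,0,0,0,0,0,-0.45]
    - [0,0,0,0,0,0,-0.5]
    - [0,0,0,0,0,0,-0.55]
    - [0,0,0,0,0,0,-0.6]
    - [0,0,0,0,0,0,-0.7]
    - [0,0,0,0,0,0,-1]
    - [0,0,0,0,0,0,-1]
    - [0,0,0,0,0,0,-1]

```text
time: 13.17
tool_pos: [0.5233, -0.0522, 0.2111]
tool_rot: [0.001, 0.168, 0.986, -0.0]
contact_force: [-1.1, 0.1, 5.1]
gripper_width: 0.193
grasp_force: 58.5
```

```bash
cat > st.py <<'E'
from needle import *
from plant import manip
A=np.array([.5597,-.0708]);Y=np.array([.334,.9426]);X=np.array([.9426,-.334])
D=np.array([.602,.0492])-.0328*Y   # dial centre after the slide
s=manip.state(); f,g,a=read("wrist",[*D,.113],Y); cv2.imwrite("pics/last.png",g)
p=s["tool_pos"][:2]-A; F=s["contact_force"][:2]; u=p/np.linalg.norm(p); t=np.array([-u[1],u[0]])
az=np.degrees(np.arctan2(p[1],p[0]))
print("t%.2f z%.4f r%.2fmm az%.2f crank%.2f F_rad%.2f F_tan%.2f Fst(%.2f,%.2f) Fz%.1f tyaw%.2f width%.3f needle%.3f (%.0f)"%(s["time"],s["tool_pos"][2],1e3*np.linalg.norm(p),az,az-160.5,F@u,F@t,F@X,F@Y,s["contact_force"][2],np.degrees(2*np.arctan2(s["tool_rot"][2],s["tool_rot"][1])),s["gripper_width"],*a))
open("log.txt","a").write("%f %f %f %f\n"%(az-160.5,a[0],F@X,F@Y))
E
python3 st.py
```

```text
t13.17 z0.2111 r40.87mm az152.97 crank-7.53 F_rad1.00 F_tan0.43 Fst(-1.04,-0.30) Fz5.1 tyaw160.62 width0.193 needle1.013 (51)
```

```bash
python3 -c "
import numpy as np
a=np.radians(-7.6+6*np.arange(61));P=np.round(4.2*np.c_[np.cos(a),-np.sin(a)],2);d=np.diff(P,axis=0)
for i in range(0,60,5):print(i*6,[[round(x,2),round(y,2)] for x,y in d[i:i+5]])"
```

```text
0 [[np.float64(0.04), np.float64(-0.44)], [np.float64(-0.01), np.float64(-0.44)], [np.float64(-0.06), np.float64(-0.44)], [np.float64(-0.1), np.float64(-0.43)], [np.float64(-0.15), np.float64(-0.41)]]
30 [[np.float64(-0.19), np.float64(-0.4)], [np.float64(-0.22), np.float64(-0.37)], [np.float64(-0.27), np.float64(-0.35)], [np.float64(-0.3), np.float64(-0.32)], [np.float64(-0.34), np.float64(-0.29)]]
60 [[np.float64(-0.36), np.float64(-0.25)], [np.float64(-0.39), np.float64(-0.21)], [np.float64(-0.4), np.float64(-0.17)], [np.float64(-0.42), np.float64(-0.12)], [np.float64(-0.43), np.float64(-0.08)]]
90 [[np.float64(-0.44), np.float64(-0.04)], [np.float64(-0.44), np.float64(0.01)], [np.float64(-0.44), np.float64(0.06)], [np.float64(-0.43), np.float64(0.1)], [np.float64(-0.41), np.float64(0.15)]]
120 [[np.float64(-0.4), np.float64(0.19)], [np.float64(-0.37), np.float64(0.22)], [np.float64(-0.35), np.float64(0.27)], [np.float64(-0.32), np.float64(0.3)], [np.float64(-0.29), np.float64(0.34)]]
150 [[np.float64(-0.25), np.float64(0.36)], [np.float64(-0.21), np.float64(0.39)], [np.float64(-0
[... 578 characters left out ...]
at64(0.4), np.float64(0.17)], [np.float64(0.42), np.float64(0.12)], [np.float64(0.43), np.float64(0.08)]]
270 [[np.float64(0.44), np.float64(0.04)], [np.float64(0.44), np.float64(-0.01)], [np.float64(0.44), np.float64(-0.06)], [np.float64(0.43), np.float64(-0.1)], [np.float64(0.41), np.float64(-0.15)]]
300 [[np.float64(0.4), np.float64(-0.19)], [np.float64(0.37), np.float64(-0.22)], [np.float64(0.35), np.float64(-0.27)], [np.float64(0.32), np.float64(-0.3)], [np.float64(0.29), np.float64(-0.34)]]
330 [[np.float64(0.25), np.float64(-0.36)], [np.float64(0.21), np.float64(-0.39)], [np.float64(0.17), np.float64(-0.4)], [np.float64(0.12), np.float64(-0.42)], [np.float64(0.08), np.float64(-0.43)]]
```

Call:
move_arm:
  rows:
    - [0.04,-0.44,0,0,0,0,-1]
    - [-0.01,-0.44,0,0,0,0,-1]
    - [-0.06,-0.44,0,0,0,0,-1]
    - [-0.1,-0.43,0,0,0,0,-1]
    - [-0.15,-0.41,0,0,0,0,-1]
    - [0,0,0,0,0,0,-1]

```text
time: 13.72
tool_pos: [0.5185, -0.0739, 0.211]
tool_rot: [0.0, 0.169, 0.986, 0.0]
contact_force: [-1.0, 1.3, 6.4]
gripper_width: 0.192
grasp_force: 58.6
```

```bash
python3 st.py
```

```text
t13.72 z0.2110 r41.27mm az-175.70 crank-336.20 F_rad0.93 F_tan-1.35 Fst(-1.40,0.86) Fz6.4 tyaw160.59 width0.192 needle0.868 (53)
```

Call:
move_arm:
  rows:
    - [-0.19,-0.4,0,0,0,0,-1]
    - [-0.22,-0.37,0,0,0,0,-1]
    - [-0.27,-0.35,0,0,0,0,-1]
    - [-0.3,-0.32,0,0,0,0,-1]
    - [-0.34,-0.29,0,0,0,0,-1]
    - [0,0,0,0,0,0,-1]

```text
time: 14.27
tool_pos: [0.5253, -0.0948, 0.211]
tool_rot: [0.0, 0.169, 0.986, 0.0]
contact_force: [-1.4, 1.4, 5.7]
gripper_width: 0.192
grasp_force: 58.7
```

```bash
python3 st.py
```

```text
t14.27 z0.2110 r41.96mm az-145.16 crank-305.66 F_rad0.34 F_tan-1.91 Fst(-1.75,0.84) Fz5.7 tyaw160.59 width0.192 needle0.713 (51)
```

Call:
move_arm:
  rows:
    - [-0.36,-0.25,0,0,0,0,-1]
    - [-0.39,-0.21,0,0,0,0,-1]
    - [-0.4,-0.17,0,0,0,0,-1]
    - [0,0,0,0,0,0,-1]

```text
time: 14.65
tool_pos: [0.534, -0.1046, 0.2109]
tool_rot: [-0.0, 0.168, 0.986, -0.0]
contact_force: [-2.0, 0.3, 6.1]
gripper_width: 0.195
grasp_force: 58.7
```

```bash
python3 st.py
```

```text
t14.65 z0.2109 r42.44mm az-127.26 crank-287.76 F_rad1.03 F_tan-1.79 Fst(-2.02,-0.44) Fz6.1 tyaw160.60 width0.195 needle0.592 (54)
```

Call:
move_arm:
  rows:
    - [-0.42,-0.12,0,0,0,0,-1]
    - [-0.43,-0.08,0,0,0,0,-1]
    - [-0.44,-0.04,0,0,0,0,-1]
    - [-0.44,0.01,0,0,0,0,-1]
    - [-0.44,0.06,0,0,0,0,-1]
    - [0,0,0,0,0,0,-1]

```text
time: 15.2
tool_pos: [0.554, -0.1135, 0.211]
tool_rot: [-0.0, 0.168, 0.986, -0.0]
contact_force: [-2.3, 0.4, 6.1]
gripper_width: 0.192
grasp_force: 58.8
```

```bash
python3 st.py
```

```text
t15.20 z0.2110 r43.11mm az-97.65 crank-258.15 F_rad-0.08 F_tan-2.31 Fst(-2.27,-0.40) Fz6.1 tyaw160.61 width0.192 needle0.435 (52)
```

Call:
move_arm:
  rows:
    - [-0.43,0.1,0,0,0,0,-1]
    - [-0.41,0.15,0,0,0,0,-1]
    - [-0.4,0.19,0,0,0,0,-1]
    - [-0.37,0.22,0,0,0,0,-1]
    - [0,0,0,0,0,0,-1]

```text
time: 15.67
tool_pos: [0.5713, -0.1127, 0.2109]
tool_rot: [-0.0, 0.168, 0.986, -0.001]
contact_force: [-1.5, -0.4, 5.7]
gripper_width: 0.191
grasp_force: 58.6
```

```bash
python3 st.py
```

```text
t15.67 z0.2109 r43.46mm az-74.46 crank-234.96 F_rad-0.02 F_tan-1.57 Fst(-1.29,-0.89) Fz5.7 tyaw160.62 width0.191 needle0.340 (53)
```

Call:
move_arm:
  rows:
    - [-0.35,0.27,0,0,0,0,-1]
    - [-0.32,0.3,0,0,0,0,-1]
    - [-0.29,0.34,0,0,0,0,-1]
    - [-0.25,0.36,0,0,0,0,-1]
    - [0,0,0,0,0,0,-1]

```text
time: 16.13
tool_pos: [0.5871, -0.1047, 0.211]
tool_rot: [0.0, 0.168, 0.986, -0.001]
contact_force: [-1.4, -1.3, 5.4]
gripper_width: 0.195
grasp_force: 58.5
```

```bash
python3 st.py
```

```text
t16.13 z0.2110 r43.60mm az-51.11 crank-211.61 F_rad0.11 F_tan-1.90 Fst(-0.90,-1.67) Fz5.4 tyaw160.63 width0.195 needle0.296 (53)
```

Call:
move_arm:
  rows:
    - [-0.21,0.39,0,0,0,0,-1]
    - [-0.17,0.4,0,0,0,0,-1]
    - [-0.12,0.42,0,0,0,0,-1]
    - [-0.08,0.43,0,0,0,0,-1]
    - [0,0,0,0,0,0,-1]

```text
time: 16.6
tool_pos: [0.598, -0.0912, 0.211]
tool_rot: [0.001, 0.168, 0.986, -0.001]
contact_force: [-0.7, -1.7, 4.6]
gripper_width: 0.189
grasp_force: 58.5
```

```bash
python3 st.py
```

```text
t16.60 z0.2110 r43.43mm az-28.02 crank-188.52 F_rad0.21 F_tan-1.84 Fst(-0.06,-1.85) Fz4.6 tyaw160.63 width0.189 needle0.302 (55)
```

Call:
move_arm:
  rows:
    - [-0.04,0.44,0,0,0,0,-1]
    - [0.01,0.44,0,0,0,0,-1]
    - [0.06,0.44,0,0,0,0,-1]
    - [0.1,0.43,0,0,0,0,-1]
    - [0.15,0.41,0,0,0,0,-1]
    - [0,0,0,0,0,0,-1]

```text
time: 17.15
tool_pos: [0.6026, -0.0695, 0.2111]
tool_rot: [0.001, 0.168, 0.986, -0.001]
contact_force: [-0.1, -2.2, 5.3]
gripper_width: 0.191
grasp_force: 58.5
```

```bash
python3 st.py
```

```text
t17.15 z0.2111 r42.96mm az1.72 crank-158.78 F_rad-0.18 F_tan-2.17 Fst(0.62,-2.08) Fz5.3 tyaw160.64 width0.191 needle0.385 (54)
```

Call:
move_arm:
  rows:
    - [0.19,0.4,0,0,0,0,-1]
    - [0.22,0.37,0,0,0,0,-1]
    - [0.27,0.35,0,0,0,0,-1]
    - [0.3,0.32,0,0,0,0,-1]
    - [0.34,0.29,0,0,0,0,-1]
    - [0,0,0,0,0,0,-1]

```text
time: 17.7
tool_pos: [0.5958, -0.0482, 0.211]
tool_rot: [0.001, 0.168, 0.986, -0.0]
contact_force: [0.8, -0.3, 4.6]
gripper_width: 0.191
grasp_force: 58.5
```

```bash
python3 st.py
```

```text
t17.70 z0.2110 r42.55mm az32.06 crank-128.44 F_rad0.49 F_tan-0.71 Fst(0.86,-0.06) Fz4.6 tyaw160.65 width0.191 needle0.533 (53)
```

Call:
move_arm:
  rows:
    - [0.36,0.25,0,0,0,0,-1]
    - [0.39,0.21,0,0,0,0,-1]
    - [0.4,0.17,0,0,0,0,-1]
    - [0.42,0.12,0,0,0,0,-1]
    - [0.43,0.08,0,0,0,0,-1]
    - [0,0,0,0,0,0,-1]

```text
time: 18.25
tool_pos: [0.5794, -0.0336, 0.211]
tool_rot: [0.001, 0.168, 0.986, -0.0]
contact_force: [0.8, -0.4, 5.9]
gripper_width: 0.189
grasp_force: 58.5
```

```bash
python3 st.py
```

```text
t18.25 z0.2110 r42.08mm az62.07 crank-98.43 F_rad0.06 F_tan-0.90 Fst(0.90,-0.07) Fz5.9 tyaw160.65 width0.189 needle0.735 (56)
```

Call:
move_arm:
  rows:
    - [0.44,0.04,0,0,0,0,-1]
    - [0.44,-0.01,0,0,0,0,-1]
    - [0.44,-0.06,0,0,0,0,-1]
    - [0.43,-0.1,0,0,0,0,-1]
    - [0.41,-0.15,0,0,0,0,-1]
    - [0,0,0,0,0,0,-1]

```text
time: 18.8
tool_pos: [0.558, -0.0291, 0.211]
tool_rot: [0.001, 0.168, 0.986, 0.0]
contact_force: [1.3, -0.0, 4.6]
gripper_width: 0.197
grasp_force: 58.5
```

```bash
python3 st.py
```

```text
t18.80 z0.2110 r41.73mm az92.33 crank-68.17 F_rad-0.07 F_tan-1.32 Fst(1.25,0.42) Fz4.6 tyaw160.63 width0.197 needle0.880 (52)
```

Call:
move_arm:
  rows:
    - [0.4,-0.19,0,0,0,0,-1]
    - [0.37,-0.22,0,0,0,0,-1]
    - [0.35,-0.27,0,0,0,0,-1]
    - [0,0,0,0,0,0,-1]

```text
time: 19.18
tool_pos: [0.5451, -0.0318, 0.2109]
tool_rot: [0.001, 0.168, 0.986, 0.0]
contact_force: [2.1, -1.2, 6.4]
gripper_width: 0.195
grasp_force: 58.6
```

```bash
python3 st.py
```

```text
t19.18 z0.2109 r41.62mm az110.48 crank-50.02 F_rad-1.92 F_tan-1.56 Fst(2.43,-0.47) Fz6.4 tyaw160.62 width0.195 needle0.953 (52)
```

Call:
move_arm:
  rows:
    - [0.32,-0.3,0,0,0,0,-1]
    - [0.29,-0.34,0,0,0,0,-1]
    - [0.25,-0.36,0,0,0,0,-1]
    - [0.21,-0.39,0,0,0,0,-1]
    - [0,0,0,0,0,0,-1]

```text
time: 19.65
tool_pos: [0.5305, -0.0413, 0.2109]
tool_rot: [0.001, 0.168, 0.986, 0.001]
contact_force: [2.5, 0.6, 6.4]
gripper_width: 0.191
grasp_force: 58.7
```

```bash
python3 st.py
```

```text
t19.65 z0.2109 r41.55mm az134.69 crank-25.81 F_rad-1.34 F_tan-2.14 Fst(2.13,1.34) Fz6.4 tyaw160.61 width0.191 needle0.981 (51)
```

Call:
move_arm:
  rows:
    - [0.17,-0.4,0,0,0,0,-1]
    - [0.12,-0.42,0,0,0,0,-1]
    - [0.08,-0.43,0,0,0,0,-1]
    - [0.04,-0.44,0,0,0,0,-1]
    - [-0.01,-0.44,0,0,0,0,-1]
    - [-0.06,-0.44,0,0,0,0,-1]
    - [0,0,0,0,0,0,-1]

```text
time: 20.28
tool_pos: [0.5187, -0.0642, 0.2109]
tool_rot: [0.0, 0.168, 0.986, 0.001]
contact_force: [-0.4, 1.5, 6.5]
gripper_width: 0.193
grasp_force: 58.9
```

```bash
python3 st.py; cat > fit.py <<'E'
import numpy as np
L=np.loadtxt("log.txt");c=np.radians(L[:,0])
n=len(c);
for w in (None,1):
    m=slice(1,None)
    y=L[m,1]-(110*L[m,3]/8e3*-1 if w else 0)
    M=np.c_[np.ones(n),np.cos(c),np.sin(c)][m];k,*_=np.linalg.lstsq(M,y,rcond=None)
    print("mean %.3f amp %.3f high at crank %.1f"%(k[0],np.hypot(k[1],k[2]),np.degrees(np.arctan2(k[2],k[1]))),(y-M@k).round(3))
E
python3 fit.py
```

```text
t20.28 z0.2109 r41.54mm az170.88 crank10.38 F_rad0.65 F_tan-1.45 Fst(-0.90,1.31) Fz6.5 tyaw160.61 width0.193 needle0.912 (53)
mean 0.634 amp 0.347 high at crank -23.7 [-0.001  0.007 -0.006  0.002  0.001  0.004  0.002 -0.004 -0.013  0.009
 -0.001  0.008  0.    -0.01 ]
mean 0.631 amp 0.364 high at crank -22.7 [-0.002  0.012 -0.013  0.005  0.005  0.001 -0.001 -0.012  0.     0.013
 -0.    -0.008  0.005 -0.006]
```

```bash
python3 - <<'E'
import numpy as np
L=np.loadtxt("log.txt")
i=np.array([5,10,13,18,22,26,30,35,40,45,50,53,57,63]);c=np.radians(-7.6+6*i);y=L[1:,1]
for yy in(y,y+110*L[1:,3]/8e3):
    M=np.c_[np.ones(14),np.cos(c),np.sin(c)];k,*_=np.linalg.lstsq(M,yy,rcond=None)
    print(k[0],np.hypot(*k[1:]),np.degrees(np.arctan2(k[2],k[1])),(yy-M@k).round(3))
E
```

```text
0.630434917252385 0.34688873292172867 -24.054631919394787 [-0.002  0.001 -0.011  0.001  0.005  0.009  0.005 -0.006 -0.016  0.006
 -0.001  0.01   0.004 -0.005]
0.6266813991405618 0.36453986430914387 -23.08635234259535 [-0.003  0.006 -0.018  0.004  0.008  0.006  0.002 -0.015 -0.003  0.01
 -0.    -0.006  0.009 -0.001]
```

Call:
move_arm:
  rows:
    - [0.06,0.44,0,0,0,0,-1]
    - [0.01,0.44,0,0,0,0,-1]
    - [-0.04,0.44,0,0,0,0,-1]
    - [-0.08,0.43,0,0,0,0,-1]
    - [-0.12,0.42,0,0,0,0,-1]
    - [-0.11,0.28,0,0,0,0,-1]
    - [0,0,0,0,0,0,-1]
    - [0,0,0,0,0,0,-1]

```text
time: 21.0
tool_pos: [0.5294, -0.0425, 0.2109]
tool_rot: [-0.0, 0.168, 0.986, -0.0]
contact_force: [0.1, -1.8, 7.1]
gripper_width: 0.188
grasp_force: 58.7
```

```bash
python3 st.py
```

```text
t21.00 z0.2109 r41.45mm az137.03 crank-23.47 F_rad-1.31 F_tan1.27 Fst(0.70,-1.69) Fz7.1 tyaw160.64 width0.188 needle1.065 (53)
```

The crank stands at about −23.5° and the measured high side at about −23.5°. I'll release, rise, and verify.

Call:
move_arm:
  rows:
    - [0,0,0,0,0,0,-0.4]
    - [0,0,0,0,0,0,0.2]
    - [0,0,0,0,0,0,1]
    - [0,0,0,0,0,0,1]
    - [0,0,0,0,0,0,1]
    - [0,0,-1,0,0,0,1]
    - [0,0,-1.5,0,0,0,1]
    - [0,0,-2,0,0,0,1]
    - [0,0,-2,0,0,0,1]
    - [0,0,-2,0,0,0,1]
    - [0,0,-2,0,0,0,1]
    - [0,0,-1,0,0,0,1]
    - [0,0,0,0,0,0,1]
    - [0,0,0,0,0,0,1]

```text
time: 22.22
tool_pos: [0.5297, -0.0426, 0.3256]
tool_rot: [0.0, 0.168, 0.986, -0.0]
contact_force: [-0.6, -0.0, -0.8]
gripper_width: 1.003
grasp_force: 0.0
```

```bash
python3 st.py; python3 - <<'E'
import cv2
from plant import manip
from h import *
from needle import read
f=manip.grab_frame("wrist");t,g,a=read("top",[.591,.0183,.113]);print(a)
cv2.imwrite("pics/end.png",np.hstack([f["img"][100:400,180:500],cv2.resize(t["img"][140:245,255:390],None,fx=2.857,fy=2.857,interpolation=cv2.INTER_CUBIC)[:300]]))
E
```

```text
t22.22 z0.3256 r41.17mm az136.69 crank-23.81 F_rad0.45 F_tan0.42 Fst(-0.58,-0.21) Fz-0.8 tyaw160.62 width1.003 needle1.026 (53)
(np.float64(0.2853584423706933), np.float64(1.5063118254262644))
```

View pics/end.png

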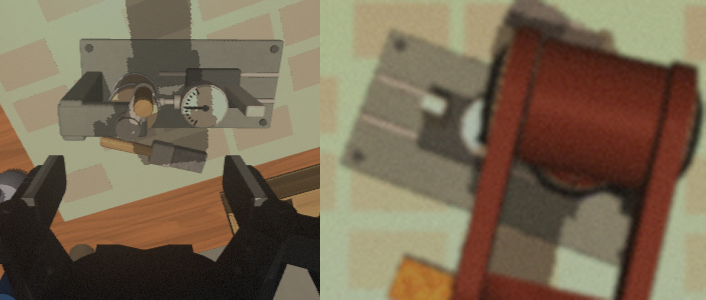

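The wrist view shows the knob (145,106) free of the jaws and the plunger on the roller. The needle (205,108) is at its highest reading, about 1.03, which matches the fitted mean plus amplitude. Nothing else has moved, so I'll hand it in.

```bash
python3 -c "
from plant import manip
print(manip.job_done())"
```

```text
the job is handed in; nothing more can be done
None
```

The job is handed in, with no verdict returned: gauge slid in to mid-scale, roller turned right round (needle about 0.30 to 1.03 rad), left at its high side near −23.5° crank and let go after 22 s, with knob side loads seen under about 3 N.

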